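Shut the charcoal box and lock its lid with the rod

TASK

The charcoal box is ready to be packed: slide its lid fully shut, so that the holes in the lid's knuckles line up with those in the box, then pick up the wooden locking rod and thread it through all of them, pushed right in until its flat head meets the side of the box. Let go of the rod and leave the other things on the table where they are.

Things in the scene. Friction and masses are not known exactly. Their poses are not given: they have to be found in the camera images.
- charcoal_box: Wooden charcoal box, fixed to the table, 190 x 100 x 60 mm high (own x, y, z); origin: centre of its underside. A flush lid slides along its x axis and shuts toward +x. The +x end block carries three knuckles, the lid two that go between them; a 14 mm hole along y runs through all five, axis at x 82, z 47 mm. Side faces at y +50 and -50 mm.
- box_lid (a joint): Slide of the lid in m: 0 fully shut against its stop, up to 0.10 open (lid moved along the box's -x, overhanging that end). It stays where left; friction about 2 N. The lid has no handle; it moves if it is pressed down on and dragged.
- lid_grooves (a point): Point on the lid's top face (60 mm above the table), at the middle of four shallow thumb grooves, 38 mm behind the lid panel's front edge; moves with the lid. Axes as the box's. The flat top, level with the box's side walls, is 81 mm wide and runs 125 mm from here toward -x.
- bore_left (a point): Centre of the hole's mouth in the box's +y side face (the robot's left), 47 mm above the table, 14 mm in diameter, plain edge. The hole runs along the box's y axis through box, lid, box, lid, box knuckles when the lid is shut.
- bore_right (a point): Centre of the hole's mouth in the opposite, -y side face of the box, 47 mm above the table, 14 mm in diameter; the same straight hole.
- rod_head (a point): Centre of the rod's flat paddle head: 45 long (rod's x), 24 wide (y), 11 mm thick (z). Dark wooden locking rod of 30 g, lying flat on the table; its own +x points from head to tip. Grip the head across its 24 mm width. Head lies from x -22.5 to +22.5 mm of this point; the shaft then runs on.
- rod_shoulder (a point): Point on the rod's axis where the 24 mm wide head ends and the round shaft of 11 mm diameter begins, 22.5 mm from the head's centre. The shaft is 125 mm long from here; the head is too wide for the hole and stops there.
- rod_tip (a point): Tip of the rod on its axis, 125 mm beyond the shoulder; the last 14 mm taper to a 4 mm blunt point.
- jar_square_mid (a point): Middle of a square glass jar with a black lid, 79 x 79 x 114 mm, upright; a bystander.
- sanding_block_mid (a point): Middle of a cork sanding block, 40 x 70 x 24 mm; a bystander.
- dipper_1_mid (a point): Middle of a low round tin with brown medium, 50 mm across, 21 mm high; a bystander.
- charcoal_3_mid (a point): Middle of a black charcoal stick lying loose, 9 x 79 x 9 mm; a bystander.
- rod: The whole locking rod; origin on its underside at the shoulder, 5.5 mm below the rod's axis; x points from head to tip.

How it is judged:
On the way, in this order (a step that is already met when the one before it is completed fails the run):
1. the lid is slid fully shut (value of joint box_lid below 0.005 m), for 0.2 s.
2. the rod is through all five knuckles, its head against the side of the box (value of joint box_lid below 0.005 m and x of rod_tip in the frame of charcoal_box between 0.077 and 0.087 m and z of rod_tip in the frame of charcoal_box between 0.042 and 0.052 m and x of rod_shoulder in the frame of charcoal_box between 0.077 and 0.087 m and z of rod_shoulder in the frame of charcoal_box between 0.042 and 0.052 m and ((y of rod_shoulder in the frame of charcoal_box between 0.046 and 0.058 m and y of rod_tip in the frame of charcoal_box below -0.06 m) or (y of rod_shoulder in the frame of charcoal_box between -0.058 and -0.046 m and y of rod_tip in the frame of charcoal_box above 0.06 m))), for 0.2 s.
At the end, for the whole second after the job is handed in: The lid is shut to within 5 mm, the rod lies in the hole (tip and shoulder within 5 mm of the hole's axis), its shoulder is no more than 8 mm from the side face where it went in, its tip stands out of the opposite side, and it is at rest (all of step 2 and linear speed of rod below 0.02 m/s); the robot touches nothing.
It fails at once if the square glass jar is moved by more than 3 cm (distance of jar_square_mid from where it was at the start of the episode above 0.03 m).
It fails at once if the cork block is moved by more than 3 cm (distance of sanding_block_mid from where it was at the start of the episode above 0.03 m).
It fails at once if the small round tin is moved by more than 3 cm (distance of dipper_1_mid from where it was at the start of the episode above 0.03 m).
It fails at once if the loose charcoal stick is moved by more than 3 cm (distance of charcoal_3_mid from where it was at the start of the episode above 0.03 m).
It also fails if it takes over 56 s, if anything falls off the work surface, if the arm or the gripper's body presses on something with over 40 N, if the wrist force passes 120 N, or if a joint passes its speed limit or range.

ROBOT

A 6-joint arm with a two-finger parallel gripper is mounted at the origin on a cart in front of the work surface, level with it; the furniture and walls round the work are solid. World frame = base frame: x ahead of the robot, y to its left, z up, the work surface at z = 0. Lengths are in m, angles in rad, forces in N, time in s.
With the tool pointing down it reaches from about 0.425 to 0.95 m from the base axis. Payload 3.5 kg.
Tool frame: the origin (TCP) lies on the centre line of the jaws, within the pads' length; the fingertips stand 14 mm ahead of it and the grasp point (between the pads) lies 5 mm behind it (tips_ahead is the distance from the TCP to the fingertips, in m); y points along the fingers, z is the direction in which the jaws open and shut, and the axes are right-handed (so a half turn about y gives the same grasp; the last joint's range is limited). The gripper opens to 85 mm and grips with 20 to 120 N. Pads are 22 mm wide; open, the fingers measure 114 mm over their backs; the gripper's body (76 mm by 85 mm) begins 54 mm behind the grasp point. The pads swing forward as they close: fully open they stand 13 mm farther back than shut.
Start: joints at [-1.439, 0.286, 1.577, -0, 1.279, -0.15], TCP at [0.188, -0.648, 0.245] pointing down, gripper open.
Joint ranges: [-2.77, 2.77], [-0.9, 2.22], [0.21, 2.48], [-1.53, 4.67], [0.24, 2.81], [-2.84, 2.84]. Speed limits (rad/s): [2.79, 2.79, 3.14, 3.14, 3.14, 3.14].

INTERFACE

Orientations are given as a unit quaternion [x, y, z, w].
In Python, from plant import get_state, read_camera, sign_off, tips_ahead gives the robot as it stands.
- The arm moves only by the tool send_rows, never from a script. Its argument "plan" is a list of rows, each a list of 2 entries, a list of its own where there are three numbers: the shift along the tool's x, y, z in units of 12 cm (1.0 is 12 cm), then the turn, a rotation vector about the tool's x, y, z in units of 360 degrees (1.0 is 360 degrees). In form: [[[tx, ty, tz], [rx, ry, rz]], ...]. A call has 1 to 12 rows; each row shifts and turns the commanded pose from where the row before left it, along the tool's axes as they then stand; what a row does not reach is not made up. A row lasts 1/10 s, in which the tool goes at most 50 mm and 8.59 degrees, less where a joint would pass 70% of its speed; a pose out of reach is approached as far as the arm can. A call with a number of a shift or a turn outside -1 to 1 is refused whole. A call with a gripper value outside its range is refused whole. "gripper" is the closure, from 0 (fully open) to 1 (shut), set as the call begins (left out, the last holds). The fingers move at their own pace and stop on an object; "grip_force" is the grip in N (left out, the last holds). Time passes only in rows, so rows that do not move let the fingers close. It gives the time, the measured TCP pose, the force and the opening at its end, in the units of the state.
- get_state(): the state, without advancing time (a new reading comes with each control period).
- read_camera(name): name is "scene" or "top"; returns a dict with "img" (400x640x3 uint8, blue, green, red), "fx", "fy", "cx", "cy" (pixels), "world_from_camera" (4x4, takes a point from camera to world coordinates). Camera axes: x right, y down, z forward; pixel columns grow to the right and rows downward; lengths in m; the calibration is good to about 2 mm. A picture is of the moment at which its call begins. There is no depth.
- sign_off(): hands the job in, once; it reports no verdict.
The state is a dict: "time": time; "qpos": joint angles; "dq": joint speeds; "joint_efforts": joint torques, N m; "eef_pos": TCP position; "tcp_rot": TCP orientation; "contact_force": force on the tool from outside, world axes, zero at the start; "wrist_torque": the same for the moment, N m; "opening": opening from 0.0 (shut) to 1.0 (fully open).
Only numpy, scipy, OpenCV 4.12 (cv2) and the standard library are available. Lean on these libraries where they do the work, as an engineer would, in place of code of your own. Each camera call takes 0.05 s, during which the arm holds its last target. There are 200 camera calls.

## Working session

There is one attempt and no reset: what is moved stays moved. The work goes in short steps, Python scripts to look and compute and a tool call to move; the robot and the scene stay as the last step left them, time stands still between calls to the robot, and variables do not carry over. Pictures are saved under pics/ and viewed, about 8 in all and at most 12, crops included, and the job is handed in when it is done.

Besides the shell and the picture viewer there is one more tool, called by a JSON object that holds its "method" and its "body". send_rows: Moves the arm, as the interface text tells. Its arguments: {"type":"object","properties":{"plan":{"type":"array"},"gripper":{"type":"number"},"grip_force":{"type":"number"}},"required":["plan"]}

```bash
mkdir -p pics; ls
python3 - <<'E'
from plant import *
import cv2,numpy as np
print(get_state(), tips_ahead)
for n in("top","scene"):
    c=read_camera(n); cv2.imwrite(f"pics/{n}0.png",c["img"])
    print(n,c["fx"],c["fy"],c["cx"],c["cy"]);print(np.round(c["world_from_camera"],4).tolist())
E
```

```text
pics
{'time': 0.0, 'qpos': array([-1.43896236e+00,  2.87225974e-01,  1.57817500e+00,  7.52376347e-06,
        1.27858937e+00, -1.50011152e-01]), 'dq': array([-0.00021173,  0.00080339,  0.00042043,  0.00018816, -0.00147335,
        0.00224609]), 'joint_efforts': array([-1.65144731e-03, -4.05985951e+01, -2.92627412e+01, -2.39091933e-04,
        5.72160716e-03, -4.31828994e-06]), 'eef_pos': array([ 0.18767703, -0.64773829,  0.243908  ]), 'tcp_rot': array([-0.09930672,  0.70094438, -0.69924907,  0.09932723]), 'contact_force': array([0.3422959 , 0.94590258, 0.64791634]), 'wrist_torque': array([ 0.01552298, -0.05438637,  0.02469543]), 'opening': 0.9956052203123112} 0.014
top 453.81089541076904 453.81089541076904 318.29642836042984 208.12792189763283
[[0.0028, -0.9891, 0.1473, 0.3371], [-0.9999, -0.0004, 0.0164, -0.3129], [-0.0161, -0.1474, -0.989, 1.1043], [0.0, 0.0, 0.0, 1.0]]
scene 454.27409484318764 454.27409484318764 314.6852883189194 193.65716881220357
[[0.8878, 0.2397, -0.3929, 0.8542], [0.4602, -0.477, 0.7488, -1.0433], [-0.0079, -0.8456, -0.5338, 0.6005], [0.0, 0.0, 0.0, 1.0]]
```

View pics/top0.png

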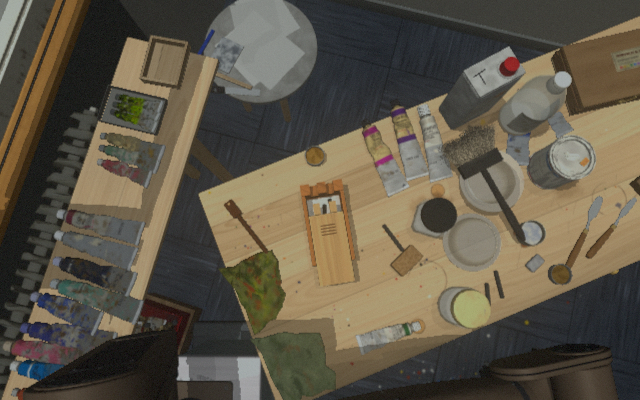

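View pics/scene0.png

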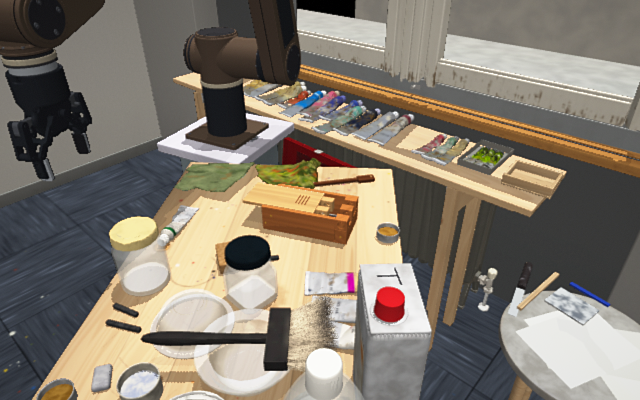

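The top view shows the box at about (327,235) with its +x end up, the rod from (228,203) to (270,253) with its head at the upper left, the cork block at (406,260), the jar at (437,217) and the tin at (316,155). I'll enlarge the box and rod next.

Run:
```python
import cv2
a=cv2.imread("pics/top0.png")[140:300,200:370]; cv2.imwrite("pics/c1.png",cv2.resize(a,None,fx=4.5,fy=3.7,interpolation=cv2.INTER_CUBIC)[:600] if 0 else cv2.resize(a,None,fx=3.7,fy=3.7,interpolation=cv2.INTER_CUBIC))
b=cv2.imread("pics/scene0.png")[160:260,230:410]; cv2.imwrite("pics/c2.png",cv2.resize(b,None,fx=4.4,fy=4.4,interpolation=cv2.INTER_CUBIC))
```

```text
(no output)
```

View pics/c1.png

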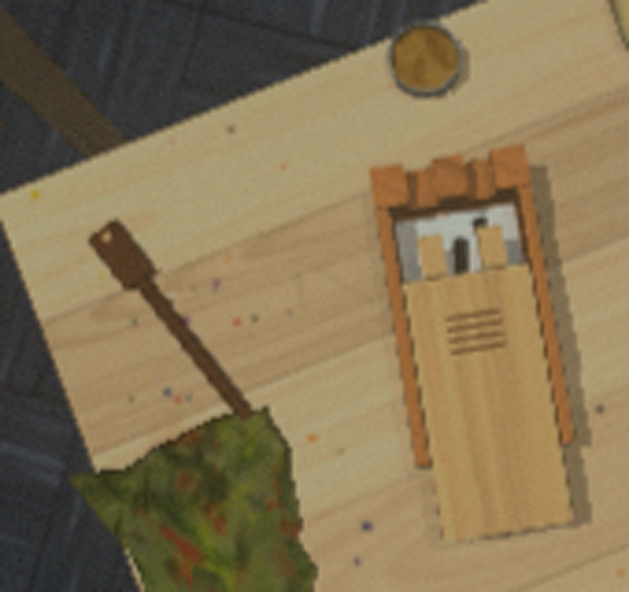

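View pics/c2.png

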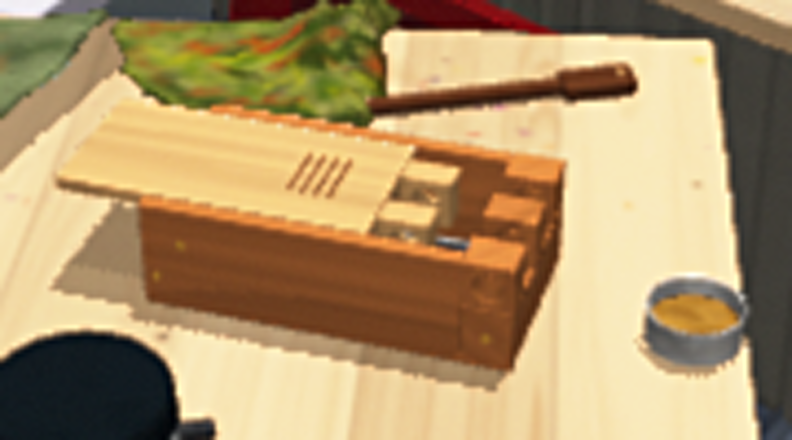

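The crops show the box's top corners near (372,168), (525,147), (573,443) and (418,465), the lid about 60–70 mm open, and the rod's tip ending at the rag at about (247,413).

```bash
cat > h.py <<'E'
from plant import *
import cv2,numpy as np
from scipy.spatial.transform import Rotation as R
def ray(c,uv,z):
    uv=np.atleast_2d(np.array(uv,float)); d=np.c_[(uv[:,0]-c["cx"])/c["fx"],(uv[:,1]-c["cy"])/c["fy"],np.ones(len(uv))]
    T=c["world_from_camera"]; d=d@T[:3,:3].T; o=T[:3,3]
    return (o+d*((z-o[2])/d[:,2])[:,None])
def proj(c,P):
    T=np.linalg.inv(c["world_from_camera"]); p=np.atleast_2d(P)@T[:3,:3].T+T[:3,3]
    return np.c_[p[:,0]/p[:,2]*c["fx"]+c["cx"],p[:,1]/p[:,2]*c["fy"]+c["cy"]]
E
python3 - <<'E'
from h import *
np.set_printoptions(precision=4,suppress=True)
c=read_camera("top"); img=c["img"]; o=np.array([200,140]); f=lambda p:(np.array(p)+.5)/3.7-.5+o
C=ray(c,f([(372,168),(525,147),(573,443),(418,465)]),.06); print(C)
print("sides",[np.linalg.norm(C[i]-C[i-1]) for i in range(4)], "mid",C.mean(0))
hsv=cv2.cvtColor(img,cv2.COLOR_BGR2HSV)
print("hsv box,rod,lid,table",hsv[189,305],hsv[209,234],hsv[235,250-0],hsv[245,330],hsv[200,280])
L=ray(c,f([(405,283),(530,265),(575,520),(443,541)]),.06); print("lid",L)
print("grooves",ray(c,f([(447,316),(499,309),(505,348),(453,355)]),.06).mean(0))
# rod mask
m=((hsv[...,2]<110)&(hsv[...,0]<16)&(hsv[...,1]>90)).astype(np.uint8); m[:195]=0;m[256:]=0;m[:,:220]=0;m[:,275:]=0
n,l,s,_=cv2.connectedComponentsWithStats(m); k=1+s[1:,4].argmax(); print(s[k]); ys,xs=np.where(l==k)
P=ray(c,np.c_[xs,ys],.0055)[:,:2]; 
(ctr,wh,a)=cv2.minAreaRect((P*1000).astype(np.float32)); print(ctr,wh,a)
mu=P.mean(0);v=np.linalg.svd(P-mu,full_matrices=False)[2][0]; v*=np.sign(-v[0]); t=(P-mu)@v; w=(P-mu)@np.array([-v[1],v[0]])
print("dir",v,"head end",mu+v*t.min(),"tip",mu+v*t.max(),"len",np.ptp(t))
for a in np.arange(t.min(),t.max(),.008):
    q=(t>=a)&(t<a+.008); print(round(a-t.min(),3),q.sum(),w[q].min().round(4),w[q].max().round(4))
E
```

```text
[[ 0.5474 -0.253   0.06  ]
 [ 0.5609 -0.35    0.06  ]
 [ 0.3743 -0.3788  0.06  ]
 [ 0.3606 -0.283   0.06  ]]
sides [np.float64(0.18923471142592502), np.float64(0.09795644473110271), np.float64(0.1888431890263052), np.float64(0.0966926312009201)] mid [ 0.4608 -0.3162  0.06  ]
hsv box,rod,lid,table [ 14 166 161] [ 13 146  84] [ 17 110 123] [ 19 122 173] [ 19 102 158]
lid [[ 0.4739 -0.2744  0.06  ]
 [ 0.4853 -0.3528  0.06  ]
 [ 0.3273 -0.3796  0.06  ]
 [ 0.3144 -0.2986  0.06  ]]
grooves [ 0.4431 -0.3189  0.06  ]
[224 200  43  53 305]
(454.7139587402344, -118.47554016113281) (158.22183227539062, 21.908267974853516) 37.86207962036133
dir [-0.7789 -0.6272] head end [ 0.5169 -0.0697] tip [ 0.3937 -0.1689] len 0.1581278462545499
0.0 24 -0.0107 0.0107
0.008 26 -0.0109 0.0101
0.016 29 -0.0105 0.0109
0.024 30 -0.0111 0.0102
0.032 28 -0.0102 0.0106
0.04 19 -0.0094 0.0096
0.048 12 -0.0047 0.0044
0.056 11 -0.0039 0.0029
0.064 10 -0.0041 0.0038
0.072 11 -0.0037 0.0054
0.08 14 -0.0043 0.0048
0.088 12 -0.0045 0.0037
0.096 12 -0.0041 0.006
0.104 11 -0.0044 0.0039
0.112 13 -0.0039 0.0043
0.12 10 -0.0042 0.0045
0.128 8 -0.0037 0.0049
0.136 10 -0.0044 0.0057
0.144 10 -0.0035 0.0036
0.152 5 -0.0027 0.0011
```

```bash
cat >> h.py <<'E'
np.set_printoptions(precision=4,suppress=True)
Bc=np.array([.4608,-.3162,0]); yaw=.156
bx=np.array([np.cos(yaw),np.sin(yaw),0]); by=np.array([-bx[1],bx[0],0])
box=lambda x,y,z: Bc+x*bx+y*by+[0,0,z]
def delta(p,jaw=None):
    s=get_state(); r=R.from_quat(s["tcp_rot"]); M=r.as_matrix()
    out=[]
    print("t",s["time"],"pos",s["eef_pos"],"F",s["contact_force"],"open",round(s["opening"],3),"q",s["qpos"])
    print("down",M[:,1],"jaw yaw deg",np.degrees(np.arctan2(M[1,2],M[0,2])))
    if jaw is not None:
        j=np.radians(jaw); z=np.array([np.cos(j),np.sin(j),0])
        if z@M[:,2]<0: z=-z
        y=np.array([0,0,-1.]); N=np.c_[np.cross(y,z),y,z]; rv=(r.inv()*R.from_matrix(N)).as_rotvec()
        print("turn units",rv/(2*np.pi)); M=N
    print("then shift units",M.T@(np.array(p)-s["eef_pos"])/.12)
E
python3 - <<'E'
from h import *
g=box(-.018,0,.085); print(g); delta(g,np.degrees(yaw))
print(box(.082,.05,.047),box(.082,.0725,.047),box(.082,.2075,.047))
E
```

```text
[ 0.443 -0.319  0.085]
t 0.15 pos [ 0.1877 -0.6479  0.2442] F [-0.3137  0.1325 -0.2526] open 1.001 q [-1.439   0.287   1.5778 -0.      1.2786 -0.15  ]
down [-0.0003  0.0018 -1.    ] jaw yaw deg -73.85329886984707
turn units [ 0.0002 -0.23   -0.0002]
then shift units [-2.3769  1.327   2.528 ]
[ 0.534  -0.2541  0.047 ] [ 0.5305 -0.2318  0.047 ] [ 0.5096 -0.0985  0.047 ]
```

{"method": "send_rows", "body": {"plan": [[[0,0,0],[0,-0.023,0]],[[0,0,0],[0,-0.023,0]],[[0,0,0],[0,-0.023,0]],[[0,0,0],[0,-0.023,0]],[[0,0,0],[0,-0.023,0]],[[0,0,0],[0,-0.023,0]],[[0,0,0],[0,-0.023,0]],[[0,0,0],[0,-0.023,0]],[[0,0,0],[0,-0.023,0]],[[0,0,0],[0,-0.023,0]]], "gripper": 1}}

```text
time: 1.15
eef_pos: [0.1877, -0.6481, 0.2447]
tcp_rot: [-0.539, 0.458, -0.458, 0.539]
contact_force: [-0.6, 0.8, -0.0]
opening: 0.001
```

{"method": "send_rows", "body": {"plan": [[[-0.238,0,0.253],[0,0,0]],[[-0.238,0,0.253],[0,0,0]],[[-0.238,0,0.253],[0,0,0]],[[-0.238,0,0.253],[0,0,0]],[[-0.238,0,0.253],[0,0,0]],[[-0.238,0,0.253],[0,0,0]],[[-0.238,0,0.253],[0,0,0]],[[-0.238,0,0.253],[0,0,0]],[[-0.238,0,0.253],[0,0,0]],[[-0.238,0,0.253],[0,0,0]],[[0,0,0],[0,0,0]]]}}

```text
time: 2.25
eef_pos: [0.4452, -0.3152, 0.245]
tcp_rot: [-0.538, 0.458, -0.458, 0.539]
contact_force: [-0.0, 0.2, -0.3]
opening: -0.0
```

Run:
```python
from h import *
delta(box(-.018,0,.085),np.degrees(yaw))
```

```text
t 2.25 pos [ 0.4452 -0.3152  0.245 ] F [-0.0494  0.2392 -0.2683] open -0.0 q [-0.8028  0.0013  1.8957  0.0015  1.2455 -0.9649]
down [ 0.0004  0.0017 -1.    ] jaw yaw deg 9.261859962900495
turn units [-0.0001  0.0009 -0.0003]
then shift units [ 0.028   1.3334 -0.023 ]
```

{"method": "send_rows", "body": {"plan": [[[0.028,0.3,-0.023],[0,0,0]],[[0,0.3,0],[0,0,0]],[[0,0.3,0],[0,0,0]],[[0,0.3,0],[0,0,0]],[[0,0.13,0],[0,0,0]],[[0,0.03,0],[0,0,0]],[[0,0.03,0],[0,0,0]],[[0,0,0],[0,0,0]]]}}

```text
time: 3.05
eef_pos: [0.4418, -0.3238, 0.08]
tcp_rot: [0.538, -0.459, 0.46, -0.537]
contact_force: [0.2, -0.1, -1.3]
opening: 0.0
```

{"method": "send_rows", "body": {"plan": [[[0,0.02,0],[0,0,0]],[[0,0.02,0],[0,0,0]],[[0,0.02,0],[0,0,0]],[[0,0,0],[0,0,0]]]}}

```text
time: 3.45
eef_pos: [0.4422, -0.3233, 0.074]
tcp_rot: [-0.537, 0.459, -0.46, 0.538]
contact_force: [-1.5, 3.7, 9.5]
opening: -0.001
```

{"method": "send_rows", "body": {"plan": [[[0,0.006,0],[0,0,0]],[[0,0,0.02],[0,0,0]],[[0,0,0.04],[0,0,0]],[[0,0,0.04],[0,0,0]],[[0,0,0.04],[0,0,0]],[[0,0,0.04],[0,0,0]],[[0,0,0],[0,0,0]]]}}

```text
time: 4.15
eef_pos: [0.4643, -0.3197, 0.074]
tcp_rot: [-0.537, 0.458, -0.46, 0.538]
contact_force: [-0.7, 4.8, 11.4]
opening: -0.003
```

Run:
```python
from h import *
delta(box(.03,0,.07),np.degrees(yaw))
c=read_camera("scene"); cv2.imwrite("pics/s1.png",cv2.resize(c["img"][110:270,200:420],None,fx=3.6,fy=3.6))
```

```text
t 4.15 pos [ 0.4643 -0.3197  0.074 ] F [-0.6502  4.8366 11.4147] open -0.003 q [-0.7836  0.248   1.9674  0.0019  0.9235 -0.9411]
down [ 0.003  -0.0008 -1.    ] jaw yaw deg 8.956020614743027
turn units [-0.0005  0.      0.0002]
then shift units [-0.0338  0.0331  0.2255]
```

View pics/s1.png

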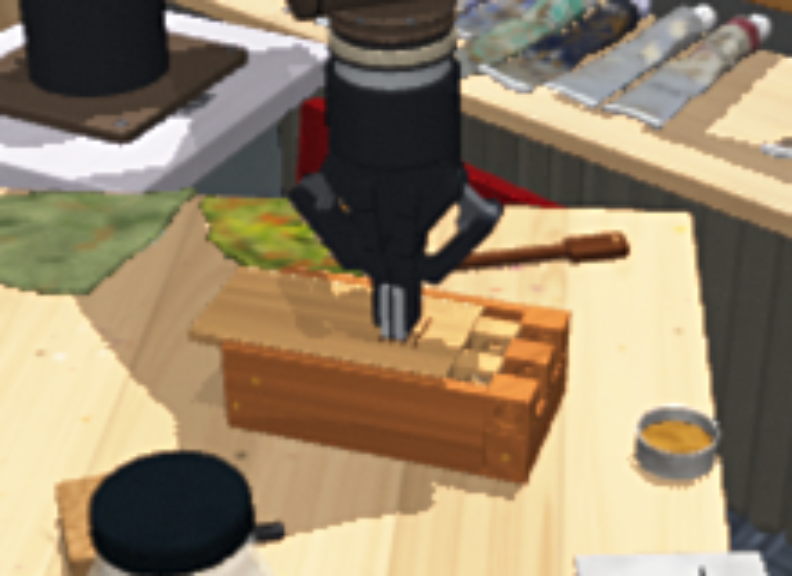

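The lid is following the fingertips at about (395,335), and its knuckles are approaching the box's knuckles. I'll keep dragging.

{"method": "send_rows", "body": {"plan": [[[0,0,0.04],[0,0,0]],[[0,0,0.04],[0,0,0]],[[0,0,0.04],[0,0,0]],[[0,0,0.04],[0,0,0]],[[0,0,0.04],[0,0,0]],[[0,0,0.02],[0,0,0]],[[0,0,0],[0,0,0]]]}}

```text
time: 4.9
eef_pos: [0.4898, -0.3156, 0.074]
tcp_rot: [-0.537, 0.459, -0.46, 0.538]
contact_force: [-3.7, 3.4, 12.3]
opening: -0.001
```

{"method": "send_rows", "body": {"plan": [[[0,0,0.02],[0,0,0]],[[0,0,0.02],[0,0,0]],[[0,0,0],[0,0,0]]]}}

```text
time: 5.2
eef_pos: [0.4919, -0.3157, 0.0739]
tcp_rot: [0.54, -0.46, 0.458, -0.536]
contact_force: [-10.2, 1.1, 16.1]
opening: -0.006
```

{"method": "send_rows", "body": {"plan": [[[0,0,0.02],[0,0,0]],[[0,0,0.0],[0,0,0]],[[0,0,0],[0,0,0]]]}}

```text
time: 5.5
eef_pos: [0.4944, -0.3157, 0.0739]
tcp_rot: [0.539, -0.46, 0.458, -0.536]
contact_force: [-10.7, 0.3, 13.9]
opening: -0.003
```

{"method": "send_rows", "body": {"plan": [[[0,-0.03,-0.03],[0,0,0]],[[0,-0.2,0],[0,0,0]],[[0,-0.3,0],[0,0,0]],[[-0.3,-0.2,0],[0,0,0]],[[-0.4,0,0],[0,0,0]],[[-0.4,0,0],[0,0,0]],[[-0.4,0,0],[0,0,0]],[[0,0,0],[0,0,0]]], "gripper": 0.5}}

```text
time: 6.3
eef_pos: [0.4623, -0.1321, 0.1574]
tcp_rot: [-0.538, 0.459, -0.457, 0.539]
contact_force: [-0.4, -0.4, -0.4]
opening: 0.496
```

Run:
```python
from h import *
h=np.array([.499,-.0835,.06])
delta(h,-51.2)
c=read_camera("top"); cv2.imwrite("pics/t2.png",cv2.resize(c["img"][140:300,200:370],None,fx=3.7,fy=3.7,interpolation=cv2.INTER_CUBIC))
c=read_camera("scene"); cv2.imwrite("pics/s2.png",cv2.resize(c["img"][160:260,230:410],None,fx=4.4,fy=4.4,interpolation=cv2.INTER_CUBIC))
```

```text
t 6.3 pos [ 0.4623 -0.1321  0.1574] F [-0.4311 -0.3897 -0.3841] open 0.496 q [-0.4903 -0.0529  2.1185  0.0015  1.0786 -0.6522]
down [-0.0017  0.0024 -1.    ] jaw yaw deg 9.231341439871075
turn units [ 0.0004  0.1679 -0.0003]
then shift units [-0.4918  0.8116 -0.1238]
```

View pics/s2.png

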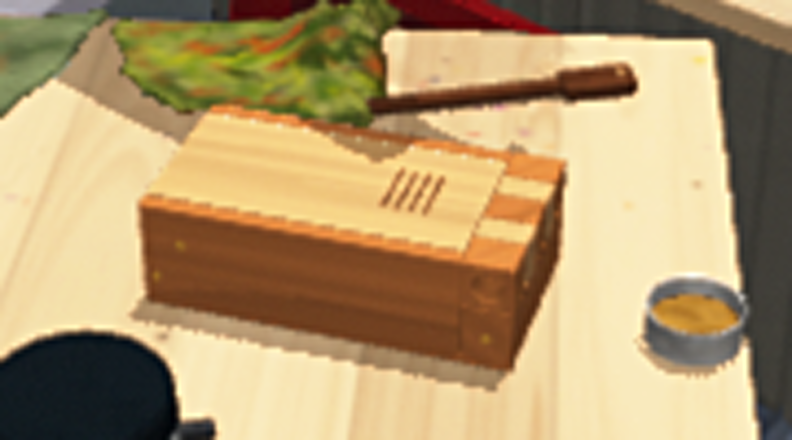

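The lid is shut: its knuckles sit between the box's at about (530,210). Now for the rod.

{"method": "send_rows", "body": {"plan": [[[0,0,0],[0,0.023,0]],[[0,0,0],[0,0.023,0]],[[0,0,0],[0,0.023,0]],[[0,0,0],[0,0.023,0]],[[0,0,0],[0,0.023,0]],[[0,0,0],[0,0.023,0]],[[0,0,0],[0,0.023,0]],[[-0.3,0.2,-0.07],[0,0.007,0]],[[-0.192,0.3,-0.054],[0,0,0]],[[0,0.3,0],[0,0,0]],[[0,0,0],[0,0,0]],[[0,0,0],[0,0,0]]]}}

```text
time: 7.6
eef_pos: [0.4998, -0.0885, 0.0621]
tcp_rot: [-0.233, 0.668, -0.668, 0.232]
contact_force: [-0.4, -0.5, 0.3]
opening: 0.497
```

Run:
```python
from h import *
h=np.array([.499,-.0835,.018])
delta(h,-51.2)
c=read_camera("scene"); print("bore_right pred",(proj(c,[box(.082,-.05,.047),box(.095,-.05,.06),box(.095,-.05,0),box(-.095,-.05,.06)])-[230,160])*4.4, "rod head pred", (proj(c,[.499,-.0835,.011])-[230,160])*4.4)
```

```text
t 7.6 pos [ 0.4998 -0.0885  0.0621] F [-0.4361 -0.4998  0.3292] open 0.497 q [-0.3754  0.1573  2.1038 -0.0002  0.8817  0.5254]
down [-0.0012  0.0003 -1.    ] jaw yaw deg -51.60591879563776
turn units [ 0.0002 -0.0011  0.0001]
then shift units [-0.0213  0.3676 -0.0366]
bore_right pred [[483.4137 288.9064]
 [511.1917 271.254 ]
 [507.5283 373.4507]
 [133.7409 201.2358]] rod head pred [[595.8523  72.2764]]
```

{"method": "send_rows", "body": {"plan": [[[-0.02,0.1,-0.037],[0,0,0]],[[0,0.1,0],[0,0,0]],[[0,0.1,0],[0,0,0]],[[0,0.06,0],[0,0,0]],[[0,0,0],[0,0,0]],[[0,0,0],[0,0,0]]]}}

```text
time: 8.25
eef_pos: [0.4987, -0.0826, 0.0187]
tcp_rot: [-0.233, 0.668, -0.668, 0.233]
contact_force: [0.6, -0.3, 0.1]
opening: 0.5
```

{"method": "send_rows", "body": {"plan": [[[0,0,0],[0,0,0]],[[0,0,0],[0,0,0]],[[0,0,0],[0,0,0]],[[0,0,0],[0,0,0]],[[0,0,0],[0,0,0]],[[0,0,0],[0,0,0]]], "gripper": 1, "grip_force": 60}}

```text
time: 8.85
eef_pos: [0.4995, -0.0829, 0.0198]
tcp_rot: [0.232, -0.667, 0.668, -0.233]
contact_force: [-1.3, -0.3, 5.7]
opening: 0.258
```

{"method": "send_rows", "body": {"plan": [[[0,0,0],[0,0,0]],[[0,0,0],[0,0,0]],[[0,0.03,0],[0,0,0]],[[0,0.02,0],[0,0,0]],[[0,0,0],[0,0,0]]], "gripper": 0.6}}

```text
time: 9.35
eef_pos: [0.4984, -0.0825, 0.0132]
tcp_rot: [-0.234, 0.668, -0.667, 0.232]
contact_force: [-2.6, 0.8, 5.8]
opening: 0.401
```

{"method": "send_rows", "body": {"plan": [[[0,0,0],[0,0,0]],[[0,0,0],[0,0,0]],[[0,0,0],[0,0,0]],[[0,0,0],[0,0,0]],[[0,0,0],[0,0,0]],[[0,0,0],[0,0,0]]], "gripper": 1, "grip_force": 80}}

```text
time: 9.95
eef_pos: [0.4997, -0.083, 0.0144]
tcp_rot: [0.233, -0.667, 0.668, -0.233]
contact_force: [-2.5, 0.8, 9.7]
opening: 0.253
```

{"method": "send_rows", "body": {"plan": [[[0,-0.05,0],[0,0,0]],[[0,-0.15,0],[0,0,0]],[[0,-0.25,0],[0,0,0]],[[0,-0.25,0],[0,0,0]],[[0,-0.2,0],[0,0,0]],[[0,-0.1,0],[0,0,0]],[[0,0,0],[0,0,0]]]}}

```text
time: 10.65
eef_pos: [0.4997, -0.0829, 0.1345]
tcp_rot: [0.232, -0.667, 0.668, -0.234]
contact_force: [0.1, 0.5, -0.1]
opening: 0.25
```

{"method": "send_rows", "body": {"plan": [[[0,0,0],[0,-0.021,0]],[[0,0,0],[0,-0.021,0]],[[0,0,0],[0,-0.021,0]],[[0,0,0],[0,-0.021,0]],[[0,0,0],[0,-0.021,0]],[[0,0,0],[0,-0.021,0]],[[0,0,0],[0,-0.021,0]],[[0,0,0],[0,-0.021,0]],[[0,0,0],[0,0,0]],[[0,0,0],[0,0,0]]]}}

```text
time: 11.65
eef_pos: [0.498, -0.0823, 0.1315]
tcp_rot: [0.537, -0.461, 0.459, -0.537]
contact_force: [-0.2, 0.5, -1.1]
opening: 0.256
```

Run:
```python
from h import *
delta(box(.082,.2075,.056),np.degrees(yaw))
c=read_camera("top"); cv2.imwrite("pics/t3.png",c["img"]); a=cv2.resize(c["img"][140:270,200:370],None,fx=4,fy=4,interpolation=cv2.INTER_CUBIC)
cv2.imwrite("pics/t3c.png",a)
c=read_camera("scene"); cv2.imwrite("pics/s3.png",c["img"]); b=cv2.resize(c["img"][80:230,270:440],None,fx=4,fy=4,interpolation=cv2.INTER_CUBIC)
cv2.imwrite("pics/s3c.png",b)
```

```text
t 11.65 pos [ 0.498  -0.0823  0.1315] F [-0.1696  0.5083 -1.0886] open 0.256 q [-0.3651  0.0394  2.0801  0.      1.0249 -0.5184]
down [-0.0025  0.001  -1.    ] jaw yaw deg 8.786977124848647
turn units [ 0.0004 -0.0004 -0.0002]
then shift units [0.1484 0.6291 0.0746]
```

View pics/t3c.png

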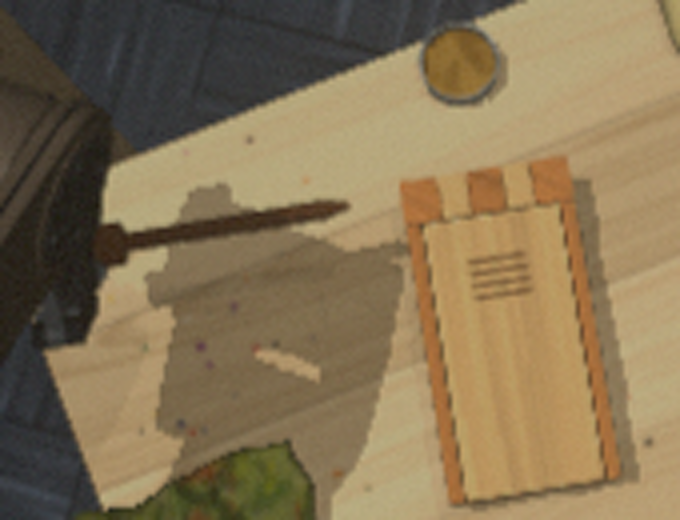

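View pics/s3c.png

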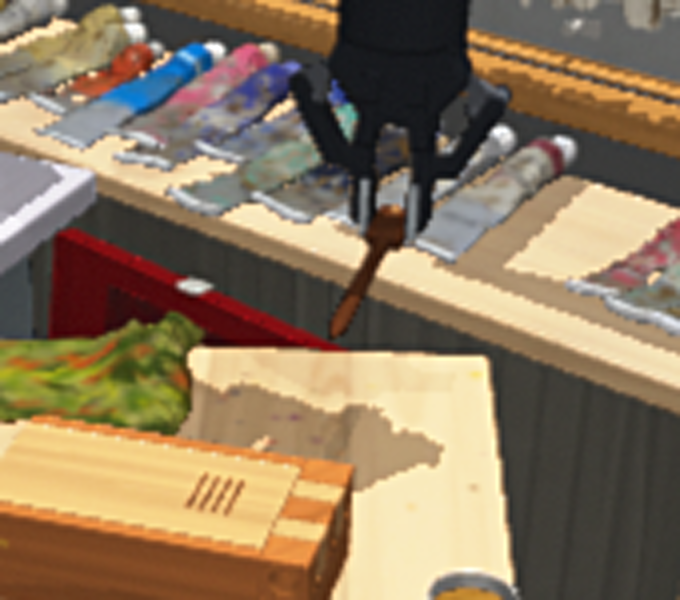

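The top crop shows the rod level in direction toward the box, with the tip at (348,206) and the shoulder near (128,240). The scene crop has the tip at (333,333) and the shoulder near (375,257). Next I'll triangulate the tip and the shoulder.

```bash
cat >> h.py <<'E'
def tri(ct,cs,ut,us):
    Ps=[]
    for c in(ct,cs):
        K=np.array([[c["fx"],0,c["cx"]],[0,c["fy"],c["cy"]],[0,0,1]]); Ps.append(K@np.linalg.inv(c["world_from_camera"])[:3])
    X=cv2.triangulatePoints(Ps[0],Ps[1],np.array(ut,float).reshape(2,1),np.array(us,float).reshape(2,1)).ravel(); X=X[:3]/X[3]
    print("reproj err",proj(ct,X)[0]-ut,proj(cs,X)[0]-us); return X
tobox=lambda P:np.array([(P-Bc)@bx,(P-Bc)@by,P[2]])
E
python3 - <<'E'
from h import *
ct,cs=read_camera("top"),read_camera("scene")
f=lambda p,o:(np.array(p)+.5)/4-.5+o
T=tri(ct,cs,f((348,206),(200,140)),f((333,333),(270,80)))
S=tri(ct,cs,f((128,240),(200,140)),f((375,257),(270,80)))
print("tip",T,"sh",S,np.linalg.norm(T-S)); print("box frame",tobox(T),tobox(S))
s=get_state()["eef_pos"]; print("tcp in box",tobox(s))
d=np.array([bx*0-by])[0]; print("tip pred from tcp",s+[0,0,-.009]-by*.1475)
# axis line from top view at z=.1225 using rod mask
hsv=cv2.cvtColor(ct["img"],cv2.COLOR_BGR2HSV); m=(hsv[...,2]<100)&(hsv[...,0]<16)&(hsv[...,1]>110); ys,xs=np.where(m[180:215,234:290])
P=ray(ct,np.c_[xs+234,ys+180],.1225); q=[(tobox(p)[0],tobox(p)[1]) for p in P]; q=np.array(q); print(len(q),q[:,1].min(),q[:,1].max(),"x=a*y+b",np.polyfit(q[:,1],q[:,0],1), np.median(q[:,0]))
# box corners + bore now in top
f2=f([(402,183),(567,157),(620,480),(455,505)],(200,140)); print([tobox(p) for p in ray(ct,f2,.06)])
E
```

```text
reproj err [-0.0487 -0.0914] [-0.1014  0.0196]
reproj err [0.6897 1.341 ] [ 1.3446 -0.2952]
tip [ 0.5209 -0.227   0.1253] sh [ 0.5005 -0.1059  0.1149] 0.12320901653448235
box frame [0.0732 0.0788 0.1253] [0.0719 0.2016 0.1149]
tcp in box [0.0736 0.225  0.1326]
tip pred from tcp [ 0.5215 -0.2282  0.1236]
145 0.08240514019324624 0.1962558339773903 x=a*y+b [-0.0118  0.076 ] 0.07437226083838103
[array([0.0946, 0.0492, 0.06  ]), array([ 0.0949, -0.0488,  0.06  ]), array([-0.0958, -0.0485,  0.06  ]), array([-0.0954,  0.0468,  0.06  ])]
```

{"method": "send_rows", "body": {"plan": [[[0.07,0.2,0.07],[0,0,0]],[[0.07,0.2,0],[0,0,0]],[[0,0.15,0],[0,0,0]],[[0,0.07,0],[0,0,0]],[[0,0,0],[0,0,0]],[[0,0,0],[0,0,0]]]}}

```text
time: 12.45
eef_pos: [0.5102, -0.098, 0.0593]
tcp_rot: [-0.537, 0.459, -0.46, 0.538]
contact_force: [-0.1, -0.1, 0.4]
opening: 0.25
```

Run:
```python
from h import *
print("tcp box",tobox(get_state()["eef_pos"])); delta(box(.082,.0725,.056),np.degrees(yaw))
ct,cs=read_camera("top"),read_camera("scene")
P=np.array([box(.082,.05,.047)]); print("bore px",proj(ct,P),proj(cs,P))
a=cv2.resize(ct["img"][170:240,220:350],None,fx=6,fy=6,interpolation=cv2.INTER_CUBIC)
b=cv2.resize(cs["img"][130:230,280:390],None,fx=6,fy=6,interpolation=cv2.INTER_CUBIC)
b=b[:360]; w=np.zeros((a.shape[0]+0,10,3),np.uint8)
a=a[:,:780]; im=np.vstack([cv2.resize(a,(660,355)),b[:,:660][60:300]]) ; cv2.imwrite("pics/j4.png",im); print(im.shape)
```

```text
tcp box [0.0827 0.2079 0.0593]
t 12.45 pos [ 0.5102 -0.098   0.0593] F [-0.0855 -0.1209  0.4322] open 0.25 q [-0.3852  0.1854  2.0773 -0.      0.8778 -0.5413]
down [ 0.001  -0.0004 -1.    ] jaw yaw deg 8.943547451300685
turn units [-0.0001  0.      0.0001]
then shift units [ 1.1282  0.0274 -0.0059]
bore px [[300.8851 191.6648]] [[352.0845 200.3108]]
(595, 660, 3)
```

View pics/j4.png

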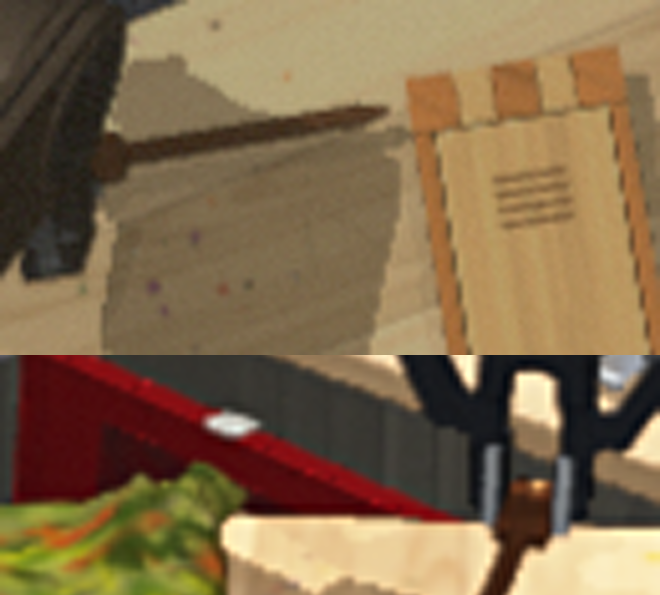

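The tip, at (386,110) in the top half, lies on the hole's line. I'll lower about 4 mm and insert gently.

{"method": "send_rows", "body": {"plan": [[[0,0.034,0],[0,0,0]],[[0,0,0],[0,0,0]],[[0.06,0,0],[0,0,0]],[[0.06,0,0],[0,0,0]],[[0.06,0,0],[0,0,0]],[[0.06,0,0],[0,0,0]],[[0,0,0],[0,0,0]]]}}

```text
time: 13.25
eef_pos: [0.5146, -0.1276, 0.0547]
tcp_rot: [-0.537, 0.46, -0.46, 0.537]
contact_force: [-0.4, 0.2, 0.1]
opening: 0.252
```

Run:
```python
from h import *
s=get_state(); print("tcp box",tobox(s["eef_pos"]),s["wrist_torque"]); delta(box(.082,.0725,.055),np.degrees(yaw))
```

```text
tcp box [0.0824 0.178  0.0547] [0.0369 0.033  0.0396]
t 13.25 pos [ 0.5146 -0.1276  0.0547] F [-0.4365  0.2356  0.1244] open 0.252 q [-0.4345  0.2147  2.0527 -0.0002  0.8735 -0.5892]
down [ 0.0006 -0.0004 -1.    ] jaw yaw deg 8.868920303955633
turn units [-0.0001 -0.0002  0.0001]
then shift units [ 0.8789 -0.0024 -0.0034]
```

{"method": "send_rows", "body": {"plan": [[[0.08,0,0],[0,0,0]],[[0.08,0,0],[0,0,0]],[[0.08,0,0],[0,0,0]],[[0.08,0,0],[0,0,0]],[[0,0,0],[0,0,0]]]}}

```text
time: 13.75
eef_pos: [0.5206, -0.1658, 0.0548]
tcp_rot: [-0.537, 0.46, -0.46, 0.537]
contact_force: [-0.2, 0.3, -0.1]
opening: 0.255
```

{"method": "send_rows", "body": {"plan": [[[0.08,0,0],[0,0,0]],[[0.08,0,0],[0,0,0]],[[0.08,0,0],[0,0,0]],[[0.08,0,0],[0,0,0]],[[0.08,0,0],[0,0,0]],[[0.06,0,0],[0,0,0]],[[0,0,0],[0,0,0]]]}}

```text
time: 14.45
eef_pos: [0.529, -0.22, 0.0547]
tcp_rot: [-0.537, 0.46, -0.46, 0.537]
contact_force: [-0.4, -0.8, -0.3]
opening: 0.248
```

{"method": "send_rows", "body": {"plan": [[[0.04,0,0],[0,0,0]],[[0.03,0,0],[0,0,0]],[[0.02,0,0],[0,0,0]],[[0.02,0,0],[0,0,0]],[[0,0,0],[0,0,0]]]}}

```text
time: 14.95
eef_pos: [0.5307, -0.2308, 0.0545]
tcp_rot: [-0.537, 0.46, -0.459, 0.538]
contact_force: [0.2, 5.2, 2.2]
opening: 0.253
```

{"method": "send_rows", "body": {"plan": [[[0.02,0,0],[0,0,0]],[[0.01,0,0],[0,0,0]],[[0,0,0],[0,0,0]]]}}

```text
time: 15.25
eef_pos: [0.5307, -0.231, 0.0544]
tcp_rot: [-0.535, 0.463, -0.457, 0.539]
contact_force: [-1.3, 13.6, 7.7]
opening: 0.253
```

{"method": "send_rows", "body": {"plan": [[[-0.015,0,0],[0,0,0]],[[0,0,0],[0,0,0]],[[0,0,0],[0,0,0]],[[0,0,0],[0,0,0]],[[0,0,0],[0,0,0]]], "gripper": 0.4}}

```text
time: 15.75
eef_pos: [0.5311, -0.2341, 0.0546]
tcp_rot: [0.537, -0.459, 0.46, -0.537]
contact_force: [-0.4, 0.9, 0.3]
opening: 0.602
```

{"method": "send_rows", "body": {"plan": [[[0,-0.1,0],[0,0,0]],[[0,-0.2,0],[0,0,0]],[[0,-0.3,0],[0,0,0]],[[-0.3,-0.2,0],[0,0,0]],[[-0.4,0,0],[0,0,0]],[[-0.4,0,0],[0,0,0]],[[0,0,0],[0,0,0]],[[0,0,0],[0,0,0]]]}}

```text
time: 16.55
eef_pos: [0.5107, -0.1025, 0.1516]
tcp_rot: [-0.538, 0.458, -0.46, 0.538]
contact_force: [0.6, -0.6, -0.5]
opening: 0.601
```

Run:
```python
from h import *
s=get_state(); print(s["time"],s["eef_pos"],s["contact_force"])
ct,cs=read_camera("top"),read_camera("scene")
a=cv2.resize(ct["img"][160:240,260:370],None,fx=6,fy=6,interpolation=cv2.INTER_CUBIC)[:300]
b=cv2.resize(cs["img"][180:240,270:380],None,fx=6,fy=6,interpolation=cv2.INTER_CUBIC)[:295]
cv2.imwrite("pics/f5.png",np.vstack([a,b]))
g=lambda c,P:proj(c,P)
print("scene px tip/sh pred",(proj(cs,[box(.082,-.075,.047),box(.082,.05,.047)])-[270,180])*6)
print("top px tip/sh pred",(proj(ct,[box(.082,-.075,.047),box(.082,.05,.047)])-[260,160])*6)
```

```text
16.55 [ 0.5107 -0.1025  0.1516] [ 0.5516 -0.5802 -0.5194]
scene px tip/sh pred [[398.8628 316.1607]
 [492.5069 121.8647]]
top px tip/sh pred [[557.828  141.6099]
 [245.3109 189.9888]]
```

View pics/f5.png

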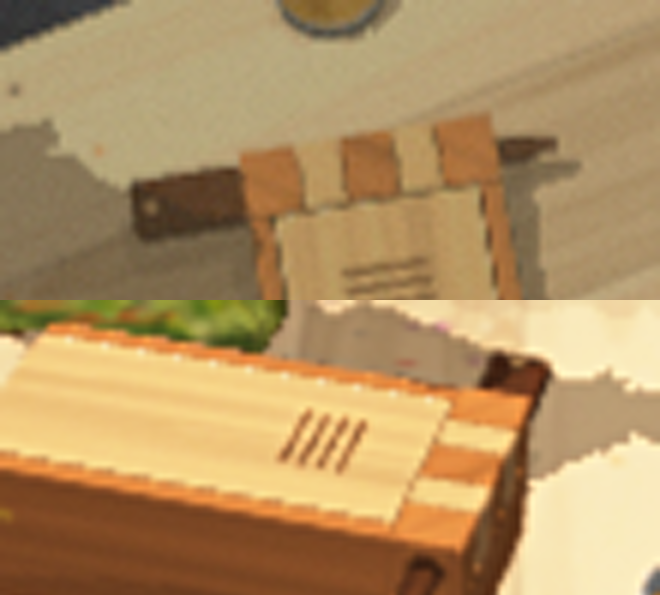

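The rod is seated: its head touches the left side face at about (243,200), and the tip shows at (555,143) against a predicted (558,142). The lid is shut.

```bash
python3 -c "
from plant import *
print(sign_off())"
```

```text
the job is handed in; nothing more can be done
None
```

I handed the job in at about 16.6 s of the 56 s limit, with the lid shut and the locking rod threaded through all five knuckles. `sign_off()` reports no verdict.

- **Lid:** I pressed down with about 10–16 N on the thumb grooves and dragged the lid about 50 mm. The resisting force rose to about 10 N at the stop. The pictures afterwards show the lid's knuckles sitting between the box's knuckles.
- **Rod:** I gripped the head too high the first time and gripped it again lower before lifting. It then went into the left (+y) hole with almost no side force, and I pushed until the head met the box at about 14 N. I let go and moved the arm well clear.
- **Last checks:** In the top view the rod's tip is within about half an image pixel (roughly 1 mm) of where a fully seated rod should be, and the head is against the side face. The contact force on the arm was near zero.
- **Not checked:** I saw nothing disturbed near the box, but I made no separate measurement of the jar, cork block, tin or charcoal stick at the end. The arm passed high above that area or stayed away from them throughout.

No check failed, though box measurements from the two cameras differed by about 2 mm, which is within the stated calibration.

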